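# Load the spice grinder and hold its lid at pulse

## Task

Lower the holed crusher plate over the two pins in the grinder's bowl until it rests flush, and let go of it. Then drop the bayonet lid into the collar with its lugs through the two entry slots (white marks), twist it clockwise to the green pulse marks, about halfway to the lock, without ever reaching the lock click, and finish still gripping the lid and holding it there against its return spring. Leave the tins, the mortar and the jar as they stand.

Things in the scene. Friction and masses are not known exactly. Their poses are not given: they have to be found in the camera images.
- base: Electric spice grinder base, fixed: white round housing 124 mm across with a black collar, 88 mm tall overall, open bowl on top. Origin: centre of its underside, z up. Its x axis is the line through the two pins and the two entry slots; alike after a half turn. It stands left or right of the middle, turned up to 35 degrees.
- bowl_floor (a point): Centre of the bowl's flat floor, 50 mm above the base's underside; axes as the base. Two brass pins stand on it at x = +24 and -24 mm, y = 0: 7 mm thick, 13 mm tall, the upper 4 mm tapered. The bowl is 104 mm wide inside, its mouth above 90 mm.
- mouth (a point): Centre of the collar's top, 88 mm up; axes as the base. Mouth 90 mm across under 6 mm thick ledges; entry slots at +x and -x, 21 mm wide, open to 52 mm radius. Rim marks, both sides: white at the slots, green (pulse) 35 degrees clockwise seen from above, red (lock) 72. The lid turns only clockwise: return spring from about 7 degrees, lock pawl from about 50.
- tray: Beech tray on two steel runners, fixed, 160 x 270 mm, origin at the centre of its underside; inner floor 14 mm above the worktop, rim 22 mm above it. The plate and the lid lie on it, in either order.
- plate: Loose steel plate, octagon-like, 66 (x) x 54 (y) x 5 mm, about 140 g. Origin: centre of its underside, z up. Through holes of 10 mm at x = +24 and -24 mm, y = 0. On top an orange finger bar along x, 26 mm long, 12 mm wide, from 5 to 32 mm above the origin. Alike after a half turn. Flush: its origin is at the bowl floor.
- lid: Loose aluminium lid, about 160 g. Origin: centre of its skirt's underside, z up. Skirt 84 mm across, 15 mm tall, hollow; lugs at +x and -x, 12 mm wide, 7 mm tall, reaching 49 mm out. Flange 108 mm across, 15 to 21 mm up. Blue grip bar along x, 60 x 14 mm, 21 to 49 mm up, white stripes in line. Alike after a half turn. Seated: origin 73 mm above the base's, flange on the collar.
- pulse_ring (a joint): Sprung ring in the collar that the lid's lugs push round clockwise: 0 rad sprung back, about the lid's twist from the slots minus 0.12 rad; return torque 0.10 N m at 0 plus 0.2 N m per rad.
- lock_pawl (a joint): Lock pawl in the collar: 0 m at rest, up to about 0.002 m when a lug, twisted past about 50 degrees, shoves it aside to click into the lock.
- tin_a: Bystander: round aluminium spice tin, 63 mm across, 71 mm tall, origin at the centre of its underside.
- tin_b: Bystander: the same kind of tin.
- mortar: Bystander: blue ceramic mortar, 96 mm across, 60 mm tall, origin at the centre of its underside.
- jar: Bystander: green glass jar with a wooden cap, 72 mm across, 100 mm tall, origin at the centre of its underside.
Things that resemble listed ones, but are neither listed nor needed, are in the scene too. What is shaped like the lid but purple, turquoise or yellow is not meant.

How it is judged:
On the way, in this order (a step that is already met when the one before it is completed fails the run):
1. The plate rests flush on the bowl floor over both pins, let go (horizontal distance between plate and base below 0.004 m and z of plate in the frame of base between 0.047 and 0.0525 m and angle between plate's own z axis and vertical below 0.06 rad and contact force between the fingers and plate below 0.1 N), for 0.2 s.
2. The lid is dropped into the collar with its lugs through the entry slots (horizontal distance between lid and base below 0.0045 m and z of lid in the frame of base between 0.07 and 0.077 m and angle between lid's own z axis and vertical below 0.06 rad and angle between the x axis of lid and the x axis of base, either way round below 0.3 rad), for 0.05 s.
At the end, for the whole second after the job is handed in: The plate lies flush on the bowl floor (within 2.5 mm in height, 4 mm sideways) over its pins; the lid is seated in the collar (within 4 mm), twisted 22 to 48 degrees clockwise from the entry slots against the return spring, at rest and still held by the fingers (over 2 N) (horizontal distance between plate and base below 0.004 m and z of plate in the frame of base between 0.047 and 0.0525 m and angle between each of plate, lid's own z axis and vertical below 0.06 rad and horizontal distance between lid and base below 0.0045 m and z of lid in the frame of base between 0.07 and 0.077 m and angle between the x axis of lid and the x axis of base, either way round between 0.38 and 0.84 rad and value of joint pulse_ring above 0.22 rad and velocity of joint pulse_ring between -0.1 and 0.1 rad/s and contact force between the fingers and lid above 2 N); the arm keeps its last pose, push and grip.
It fails at once if The lid is twisted into the lock click (value of joint lock_pawl above 0.0012 m).
It fails at once if A tin, the mortar or the jar is pushed over 30 mm or tipped (distance of any of tin_a, tin_b, mortar, jar from where it was at the start of the episode above 0.03 m or angle between any of tin_a, tin_b, mortar, jar's own z axis and vertical above 0.35 rad).
It also fails if it takes over 58 s, if anything falls off the work surface, if the arm or the gripper's body presses on something with over 40 N, if the wrist force passes 120 N, or if a joint passes its speed limit or range.

## Robot

A 6-joint arm with a two-finger parallel gripper is mounted at the origin on the work surface. World frame = base frame: x ahead of the robot, y to its left, z up, the work surface at z = 0. Lengths are in m, angles in rad, forces in N, time in s.
With the tool pointing down it reaches from about 0.35 to 0.975 m from the base axis. Payload 4.9 kg.
Tool frame: the origin (TCP) lies on the centre line of the jaws, within the pads' length; the fingertips stand manip.tip_reach ahead of it and the grasp point (between the pads) is the TCP (manip.tip_reach is the distance from the TCP to the fingertips, in m); z points along the fingers, y is the line along which they close (so a half turn about z gives the same grasp; the last joint's range is limited). The gripper opens to 85 mm and grips with 20 to 120 N. Pads are 22 mm wide; open, the fingers measure 114 mm over their backs; the gripper's body (76 mm by 85 mm) begins 54 mm behind the grasp point. The pads swing forward as they close: fully open they stand 13 mm farther back than shut.
Start: joints at [-1.309, 0.053, 1.613, -0, 1.476, -0.119], TCP at [0.232, -0.58, 0.25] pointing down, gripper open.
Joint ranges: [-3.01, 3.01], [-1.01, 2.22], [0.06, 2.58], [-1.02, 4.17], [0.09, 2.62], [-3.14, 3.14]. Speed limits (rad/s): [2.57, 2.57, 3.14, 3.14, 3.14, 3.14].

## Interface

Orientations are given as a unit quaternion [w, x, y, z].
In Python, from plant import manip gives the robot as it stands. The module is installed in compiled form; this text tells all that it offers.
- The arm moves only by the tool move_arm, never from a script. Its argument "rows" is a list of rows, each a list of 7 numbers: the shift along the tool's x, y, z in cm, then the turn, a rotation vector about the tool's x, y, z in degrees, then the opening, from -1 (shut) to 1 (fully open). In form: [[tx, ty, tz, ax, ay, az, jaw], ...]. A call has 1 to 20 rows; each row shifts and turns the commanded pose from where the row before left it, along the tool's axes as they then stand; what a row does not reach is not made up. A row lasts 1/12 s, in which the tool goes at most 41.7 mm and 7.16 degrees, less where a joint would pass 70% of its speed; a pose out of reach is approached as far as the arm can. A call is refused whole if a number of a shift passes 4.17 or a number of a turn 7.16, either way. A call with a gripper value outside its range is refused whole. The fingers move at their own pace and stop on an object; the grip force is fixed at half the most. Time passes only in rows, so rows that do not move let the fingers close. It gives the time, the measured TCP pose, the force, the opening and the grip force at its end, in the units of the state.
- manip.state(): the state, without advancing time (a new reading comes with each control period).
- manip.grab_frame(name): name is "scene" or "top" or "wrist"; returns a dict with "img" (384x512x3 uint8, blue, green, red), "mtx" (3x3 intrinsics, pixels), "R" (3x3) and "t" (3): a world point X has camera coordinates R X + t. Camera axes: x right, y down, z forward; pixel columns grow to the right and rows downward; lengths in m; the calibration is good to about 2 mm. A picture is of the moment at which its call begins. There is no depth.
- manip.job_done(): hands the job in; it is judged then, once.
The state is a dict: "time": time; "joint_pos": joint angles; "joint_vel": joint speeds; "joint_efforts": joint torques, N m; "tool_pos": TCP position; "tool_rot": TCP orientation; "contact_force": force on the tool from outside, world axes, zero at the start; "ft_torque": the same for the moment, N m; "gripper_width": opening from 0.0 (shut) to 1.0 (fully open); "grasp_force": force on a finger pad.
Only numpy, scipy, OpenCV 4.12 (cv2) and the standard library are available. Lean on these libraries where they do the work, as an engineer would, in place of code of your own. Each camera call takes 0.05 s, during which the arm holds its last target. There are 200 camera calls.

## Working session

There is one attempt and no reset: what is moved stays moved. The work goes in short steps, Python scripts to look and compute and a tool call to move; the robot and the scene stay as the last step left them, time stands still between calls to the robot, and variables do not carry over. Pictures are saved under pics/ and viewed, at most 11 in all, crops included, and the job is handed in when it is done.

Besides the shell and the picture viewer there is one more tool, called after ">>>" in YAML: its name, and indented under it one key for each argument. move_arm: Moves the arm, as the interface text tells. Its arguments: {"type":"object","properties":{"rows":{"type":"array","items":{"type":"array","items":{"type":"number"}}}},"required":["rows"]}

```bash
mkdir -p pics
cat > h.py <<'E'
import numpy as np, cv2
from plant import manip
def grab(n,f=None):
    d=manip.grab_frame(n)
    if f: cv2.imwrite('pics/'+f,d['img'])
    return d
def ray(d,u,v,z):
    R,t=np.array(d['R']),np.array(d['t']); c=-R.T@t
    r=R.T@np.linalg.inv(d['mtx'])@np.array([u,v,1.]); return c+r*(z-c[2])/r[2]
def proj(d,X):
    p=np.array(d['mtx'])@(np.array(d['R'])@np.array(X)+np.array(d['t'])); return p[:2]/p[2]
E
python3 - <<'E'
from h import *
import pickle
a=grab('top','top.png');b=grab('scene','scene.png')
pickle.dump((a,b),open('f.pkl','wb'))
cv2.imwrite('pics/t2.png',cv2.resize(a['img'],(800,600),interpolation=cv2.INTER_CUBIC))
cv2.imwrite('pics/s2.png',cv2.resize(b['img'],(800,600),interpolation=cv2.INTER_CUBIC))
for d in(a,b): print(-np.array(d['R']).T@d['t'],d['mtx'],d['R'])
print(manip.state(),manip.tip_reach)
E
```

```text
[4.69662337e-01 1.01934151e-03 1.60312968e+00] [[458.16104235   0.         259.93252087]
 [  0.         458.16104235 185.64769039]
 [  0.           0.           1.        ]] [[-0.02148109 -0.99968613  0.01289186]
 [-0.99722865  0.02050602 -0.0715159 ]
 [ 0.07122909 -0.01439238 -0.99735614]]
[ 1.34321137 -0.28173211  0.74938001] [[386.01397306   0.         259.38980798]
 [  0.         386.01397306 190.12484481]
 [  0.           0.           1.        ]] [[ 0.31270833  0.94961825  0.02094481]
 [ 0.59972557 -0.18029347 -0.77963037]
 [-0.73657501  0.25635804 -0.62588961]]
{'time': 0.1, 'joint_pos': array([-1.30898001e+00,  5.33019069e-02,  1.61416937e+00, -1.96185022e-05,
        1.47597316e+00, -1.19005636e-01]), 'joint_vel': array([-4.72164028e-04, -1.36071200e-03, -4.47307707e-03, -2.63107412e-03,
       -1.29318967e-04, -3.30638670e-05]), 'joint_efforts': array([-2.10815833e-04, -3.94904995e+01, -3.71362674e+01, -1.28761831e-04,
        3.93098817e-03, -1.12966617e-06]), 'tool_pos': array([ 0.23215722, -0.57971488,  0.24917147]), 'tool_rot': array([-9.22836434e-04,  9.81925938e-01,  1.89263297e-01, -7.57969366e-05]), 'contact_force': array([ 0.08893755,  0.29550258, -1.57731838]), 'ft_torque': array([ 9.29587051e-05,  1.42837022e-02, -1.19396110e-02]), 'grasp_force': 0.0, 'gripper_width': 0.9997928101173285} 0.019
```

View pics/t2.png

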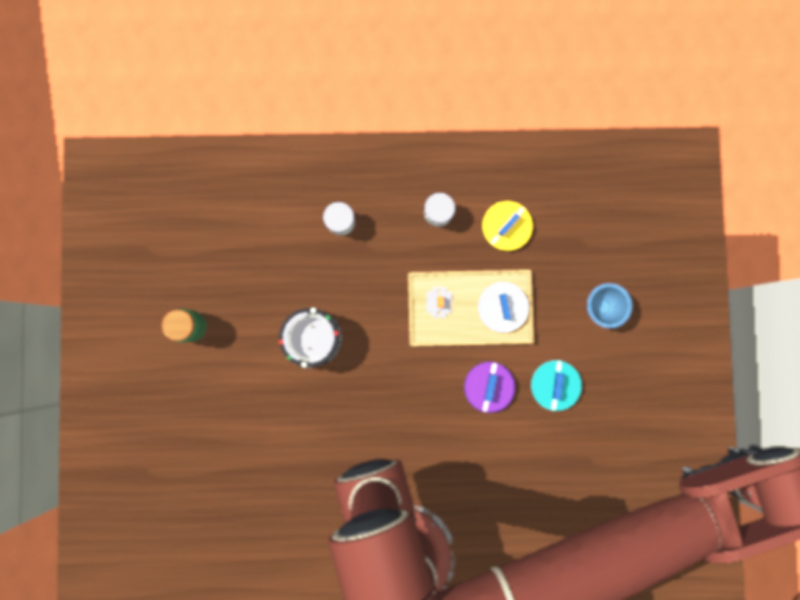

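View pics/s2.png

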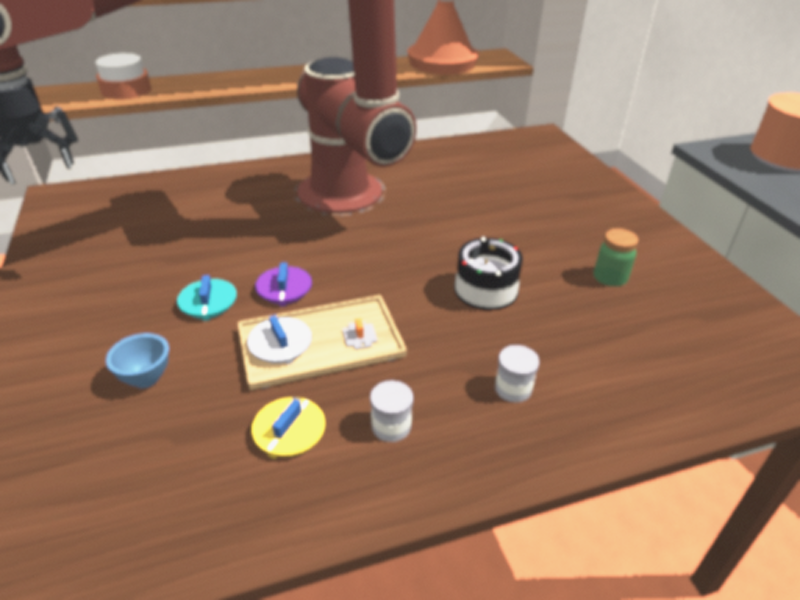

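The top view (800×600) shows the grinder at (310,338), the plate's orange bar at (440,302) and the white lid with its blue bar at (506,306). The tins, mortar, jar and decoy lids all stand clear. The scene view agrees.

Run:
```python
from h import *
import pickle
a,b=pickle.load(open('f.pkl','rb'))
def find(d,box,lo,hi,name,zs):
    hsv=cv2.cvtColor(d['img'],cv2.COLOR_BGR2HSV)
    m=cv2.inRange(hsv,lo,hi); k=np.zeros_like(m);x0,y0,x1,y1=[int(v*.64) for v in box];k[y0:y1,x0:x1]=1;m*=k
    n,_,st,c=cv2.connectedComponentsWithStats(m)
    for i in range(1,n):
        if st[i,4]>=3: print(name,st[i],c[i].round(1),[ray(d,*c[i],z).round(4)[:2] for z in zs])
find(a,(420,285,460,320),(8,130,150),(16,255,255),'orange',[.046])
find(a,(480,280,530,335),(95,100,60),(125,255,255),'blue',[.063])
find(a,(270,300,350,375),(40,70,50),(90,255,255),'green',[.088])
find(a,(270,300,350,375),(0,120,80),(5,255,255),'red',[.088])
find(a,(270,300,350,375),(170,120,80),(180,255,255),'red',[.088])
find(a,(305,300,320,315),(0,0,180),(180,60,255),'w',[.088])
find(a,(298,358,312,372),(0,0,160),(180,60,255),'w',[.088])
# scale of the tray for check
for p in [(409,272),(532,270),(534,345),(410,346)]: print(ray(a,p[0]*.64,p[1]*.64,.022).round(3))
im=a['img'][160:260,160:360]
cv2.imwrite('pics/c.png',cv2.resize(im,(800,400),interpolation=cv2.INTER_CUBIC))
```

```text
blue [320 189   7  15  60] [322.9 196. ] [array([ 0.5403, -0.2327])]
green [208 201   4   4   9] [209.8 202.4] [array([0.5257, 0.146 ])]
green [183 228   3   3   6] [184.3 228.7] [array([0.4413, 0.2306])]
red [214 212   3   3   7] [215.  212.7] [array([0.4915, 0.1292])]
red [178 217   3   4   7] [178.9 218.6] [array([0.4747, 0.2483])]
w [199 197   3   4  12] [200.  198.5] [array([0.5394, 0.178 ])]
w [190 229   9   7  37] [194.4 231.1] [array([0.4327, 0.1978])]
[ 0.623 -0.029  0.022]
[ 0.622 -0.303  0.022]
[ 0.455 -0.301  0.022]
[ 0.459 -0.028  0.022]
```

View pics/c.png

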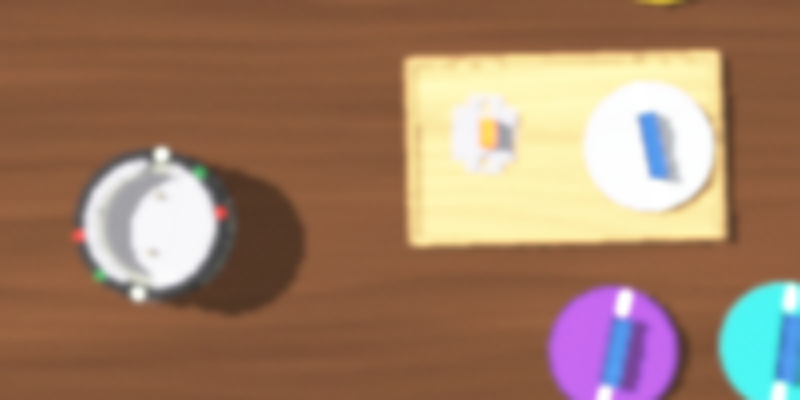

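```bash
cat >> h.py <<'E'
from scipy.spatial.transform import Rotation as Ro
def pose():
    s=manip.state();q=s['tool_rot'];return s,np.array(s['tool_pos']),Ro.from_quat([q[1],q[2],q[3],q[0]])
def go(x,y,z,ydir=None,off=(0,0)):
    """print tool shift (cm) to world target; turn about tool z (deg) so jaw line lies along ydir (deg, world, mod 180)"""
    s,p,R=pose(); d=R.inv().apply(np.array([x,y,z])-p)*100
    Y=R.as_matrix()[:,1]; yaw=np.degrees(np.arctan2(Y[1],Y[0]))
    print('t',round(s['time'],2),'tcp',p.round(4),'jaw line',yaw.round(2),'zdir',R.as_matrix()[:,2].round(4),'j6',round(s['joint_pos'][5],2))
    print('shift cm',d.round(2),'norm',np.linalg.norm(d).round(2))
    if ydir is not None: e=(ydir-yaw+90)%180-90; print('turn about tool z deg',round(-e,2),'or',round(-e-180*np.sign(-e),2))
E
python3 - <<'E'
from h import *
import pickle
a,b=pickle.load(open('f.pkl','rb'));print(ray(a,282.5,193.5,.046))
go(.545,-.14,.28)
E
```

```text
[ 0.55248443 -0.09772186  0.046     ]
t 0.1 tcp [ 0.2322 -0.5797  0.2492] jaw line -68.18 zdir [-5.0e-04  1.8e-03 -1.0e+00] j6 -0.12
shift cm [ 45.39 -29.2   -3.02] norm 54.05
```

>>> move_arm:
  rows:
    - [2.52,-1.62,-0.17,0,0,0,1]
    - [2.52,-1.62,-0.17,0,0,0,1]
    - [2.52,-1.62,-0.17,0,0,0,1]
    - [2.52,-1.62,-0.17,0,0,0,1]
    - [2.52,-1.62,-0.17,0,0,0,1]
    - [2.52,-1.62,-0.17,0,0,0,1]
    - [2.52,-1.62,-0.17,0,0,0,1]
    - [2.52,-1.62,-0.17,0,0,0,1]
    - [2.52,-1.62,-0.17,0,0,0,1]
    - [2.52,-1.62,-0.17,0,0,0,1]
    - [2.52,-1.62,-0.17,0,0,0,1]
    - [2.52,-1.62,-0.17,0,0,0,1]
    - [2.52,-1.62,-0.17,0,0,0,1]
    - [2.52,-1.62,-0.17,0,0,0,1]
    - [2.52,-1.62,-0.17,0,0,0,1]
    - [2.52,-1.62,-0.17,0,0,0,1]
    - [2.52,-1.62,-0.17,0,0,0,1]
    - [2.52,-1.62,-0.17,0,0,0,1]
    - [0,0,0,0,0,0,1]
    - [0,0,0,0,0,0,1]

```text
time: 1.77
tool_pos: [0.5453, -0.1398, 0.2804]
tool_rot: [-0.0, 0.982, 0.191, -0.001]
contact_force: [-0.6, -0.3, 0.1]
gripper_width: 1.002
grasp_force: 0.0
```

Run:
```python
from h import *
import pickle
w=grab('wrist','w1.png');pickle.dump(w,open('w1.pkl','wb'))
cv2.imwrite('pics/w1b.png',cv2.resize(w['img'],(800,600),interpolation=cv2.INTER_CUBIC))
print(-np.array(w['R']).T@w['t'],w['mtx'][0,0]); go(.5525,-.0977,.25)
```

```text
[ 0.61869019 -0.11042308  0.40318574] 308.6756040029838
t 1.82 tcp [ 0.5448 -0.1406  0.2803] jaw line -68.12 zdir [-0.0012  0.     -1.    ] j6 0.8
shift cm [ 2.31 -3.69  3.03] norm 5.31
```

View pics/w1b.png

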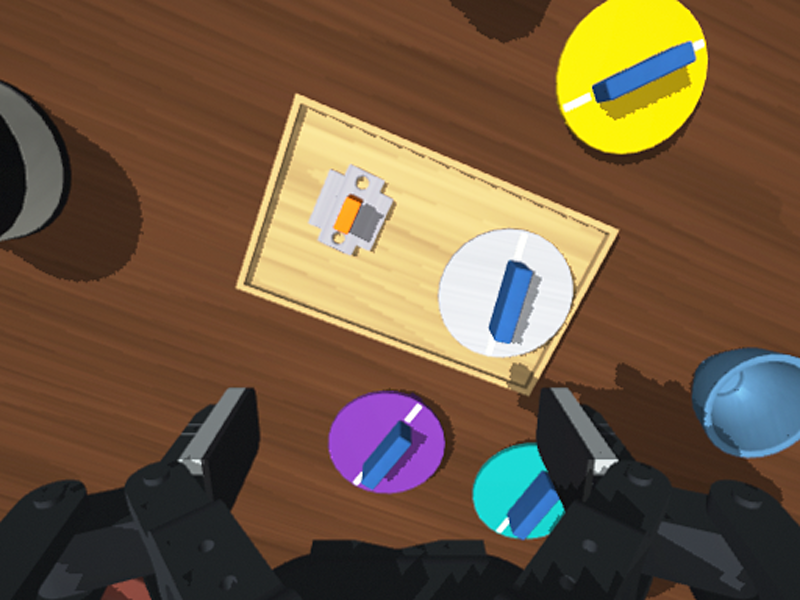

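Clear wrist view: the plate's holes are at (363,182) and (339,238), its orange bar at (348,214), and the lid disc is centred near (506,293) with stripes at (522,245) and (490,350).

Run:
```python
from h import *
import pickle
w=pickle.load(open('w1.pkl','rb'));im=w['img'];s=.64
hsv=cv2.cvtColor(im,cv2.COLOR_BGR2HSV)
def ang(p,q): d=q-p;return np.degrees(np.arctan2(d[1],d[0]))%180
h=[ray(w,u*s,v*s,.019) for u,v in[(363,182),(339,238)]]
print('holes',h[0].round(4),h[1].round(4),'mid',(h[0]+h[1])[:2]/2,'dist',np.linalg.norm(h[0]-h[1]),'ang',ang(*h))
m=cv2.inRange(hsv,(5,150,225),(20,255,255));m[:, :190]=0;m[:,260:]=0;m[170:]=0;m[:100]=0
def rect(m,z):
    c=max(cv2.findContours(m,0,2)[0],key=cv2.contourArea)
    g=np.array([ray(w,*p[0],z)[:2] for p in c],np.float32);r=cv2.minAreaRect(g*1000)
    b=cv2.boxPoints(r);e=[b[1]-b[0],b[2]-b[1]];e=max(e,key=np.linalg.norm)
    return r,np.degrees(np.arctan2(e[1],e[0]))%180
print('orange',rect(m,.046))
m=cv2.inRange(hsv,(0,0,170),(180,40,255));m[:, :275]=0;m[:,372:]=0;m[235:]=0;m[:140]=0
cs=max(cv2.findContours(m,0,2)[0],key=cv2.contourArea)
cs=cv2.convexHull(cs);g=np.array([ray(w,*p[0],.035)[:2] for p in cs],np.float32)*1000
print('lid',cv2.minEnclosingCircle(g),cv2.fitEllipse(g))
p=[ray(w,u*s,v*s,.035) for u,v in[(522,245),(490,350)]];print('stripe',ang(*p),(p[0]+p[1])/2)
m=cv2.inRange(hsv,(100,100,120),(125,255,255));m[:, :300]=0;m[:,350:]=0;m[225:]=0;m[:150]=0
print('blue',rect(m,.063))
for p in [(520,262),(533,268),(507,320+22),(490,330)]: pass
```

```text
holes [ 0.5814 -0.0969  0.019 ] [ 0.533  -0.0945  0.019 ] mid [ 0.55720961 -0.09568561] dist 0.048395733962163213 ang 177.20421967825123
orange (((557.0817260742188, -94.7582015991211), (11.378168106079102, 25.498910903930664), 86.63256072998047), np.float32(176.63254))
lid ((542.77392578125, -233.87889099121094), 54.212318420410156) ((542.7991943359375, -233.87477111816406), (106.98485565185547, 108.16543579101562), 154.14517211914062)
stripe 9.527165614751397 [ 0.53975842 -0.23602489  0.035     ]
blue (((544.1880493164062, -230.0699920654297), (62.24860763549805, 19.956613540649414), 9.644891738891602), np.float32(9.644876))
```

Run:
```python
from h import *
go(.5571,-.0952,.10,86.9)
```

```text
t 1.82 tcp [ 0.5448 -0.1406  0.2803] jaw line -68.12 zdir [-0.0012  0.     -1.    ] j6 0.8
shift cm [ 2.85 -3.75 18.03] norm 18.63
turn about tool z deg 24.98 or -155.02
```

>>> move_arm:
  rows:
    - [0.57,-0.75,2.6,0,0,0,0.2]
    - [0.57,-0.75,2.6,0,0,0,0.2]
    - [0.57,-0.75,2.6,0,0,0,0.2]
    - [0.57,-0.75,2.6,0,0,0,0.2]
    - [0.57,-0.75,2.6,0,0,0,0.2]
    - [0,0,2.5,0,0,5,0.2]
    - [0,0,2.5,0,0,5,0.2]
    - [0,0,0,0,0,5,0.2]
    - [0,0,0,0,0,5,0.2]
    - [0,0,0,0,0,5,0.2]
    - [0,0,0,0,0,0,0.2]
    - [0,0,0,0,0,0,0.2]

```text
time: 2.82
tool_pos: [0.557, -0.0965, 0.1007]
tool_rot: [0.0, 1.0, -0.027, -0.0]
contact_force: [0.2, -0.0, -0.9]
gripper_width: 0.6
grasp_force: 0.0
```

Run:
```python
from h import *
import pickle
w=grab('wrist','w2.png');pickle.dump(w,open('w2.pkl','wb'))
cv2.imwrite('pics/w2b.png',cv2.resize(w['img'],(800,600),interpolation=cv2.INTER_CUBIC))
go(.5571,-.0952,.042,86.9)
hsv=cv2.cvtColor(w['img'],cv2.COLOR_BGR2HSV)
m=cv2.inRange(hsv,(5,150,150),(20,255,255))
c=max(cv2.findContours(m,0,2)[0],key=cv2.contourArea);print(cv2.minAreaRect(c))
g=np.array([ray(w,*p[0],.046)[:2] for p in c],np.float32);print(cv2.minAreaRect(g*1000))
for x in(-.024,0,.024): print(proj(w,[.5571+x*np.cos(np.radians(-3.1)),-.0952+x*np.sin(np.radians(-3.1)),.019])/.64)
```

```text
t 2.87 tcp [ 0.5572 -0.0963  0.1009] jaw line -93.14 zdir [-1.e-04 -0.e+00 -1.e+00] j6 1.32
shift cm [-0.01 -0.11  5.89] norm 5.89
turn about tool z deg -0.04 or 179.96
((251.0, 222.0), (18.0, 40.0), 0.0)
((557.9990844726562, -94.75546264648438), (11.336270332336426, 27.134065628051758), 86.15501403808594)
[394.05636103 373.13727658]
[393.90499992 325.36198517]
[393.7431016  274.26075151]
```

View pics/w2b.png

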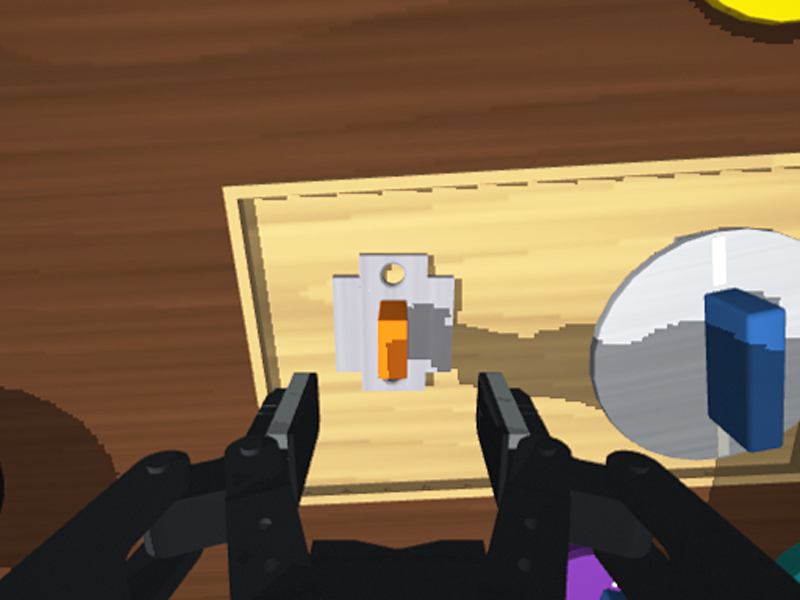

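The plate's hole shows at (392,273), close to the predicted (394,274), and the bar sits squarely between the jaws. I'll descend and grasp it.

>>> move_arm:
  rows:
    - [0.03,-0.12,1.5,0,0,0,0]
    - [0,0,1.5,0,0,0,-0.2]
    - [0,0,1.5,0,0,0,-0.3]
    - [0,0,1.3,0,0,0,-0.3]
    - [0,0,0,0,0,0,-0.3]
    - [0,0,0,0,0,0,-1]
    - [0,0,0,0,0,0,-1]
    - [0,0,0,0,0,0,-1]
    - [0,0,0,0,0,0,-1]
    - [0,0,0,0,0,0,-1]
    - [0,0,0,0,0,0,-1]

```text
time: 3.78
tool_pos: [0.5581, -0.0944, 0.0433]
tool_rot: [0.0, 1.0, -0.028, 0.0]
contact_force: [0.4, -0.2, -0.1]
gripper_width: 0.126
grasp_force: 60.4
```

Run:
```python
from h import *
go(.5571,-.0952,.2,80);s=manip.state();print(s['contact_force'],s['gripper_width'],s['grasp_force'])
go(.43,.2,.2)
```

```text
t 3.78 tcp [ 0.5581 -0.0944  0.0433] jaw line -93.17 zdir [ 7.e-04 -2.e-04 -1.e+00] j6 1.33
shift cm [ -0.09   0.09 -15.67] norm 15.67
turn about tool z deg 6.83 or -173.17
[ 0.44984618 -0.15440667 -0.06536412] 0.12634992264163616 60.412691831588745
t 3.78 tcp [ 0.5581 -0.0944  0.0433] jaw line -93.17 zdir [ 7.e-04 -2.e-04 -1.e+00] j6 1.33
shift cm [-14.41 -28.68 -15.68] norm 35.72
```

>>> move_arm:
  rows:
    - [0,0,-2,0,0,0,-1]
    - [0,0,-3.2,0,0,0,-1]
    - [0,0,-3.2,0,0,0,-1]
    - [0,0,-3.2,0,0,0,-1]
    - [0,0,-3.2,0,0,0,-1]
    - [-1.83,-2.72,-1,0,0,0,-1]
    - [-1.83,-2.72,-1,0,0,0,-1]
    - [-1.83,-2.72,-1,0,0,0,-1]
    - [-1.83,-2.72,-1,0,0,0,-1]
    - [-1.83,-2.72,0,0,0,0,-1]
    - [-1.83,-2.72,0,0,0,0,-1]
    - [-1.83,-2.72,0,0,0,0,-1]
    - [-1.83,-2.72,0,0,0,0,-1]
    - [-1.83,-2.72,0,0,0,0,-1]
    - [-1.83,-2.72,0,0,0,0,-1]
    - [0,0,0,0,0,6.8,-1]
    - [0,0,0,0,0,0,-1]
    - [0,0,0,0,0,0,-1]

```text
time: 5.28
tool_pos: [0.3902, 0.1875, 0.231]
tool_rot: [0.0, 0.996, -0.085, 0.0]
contact_force: [-0.7, 0.5, -1.7]
gripper_width: 0.124
grasp_force: 60.2
```

Run:
```python
from h import *
import pickle
w=grab('wrist','w3.png');pickle.dump(w,open('w3.pkl','wb'))
cv2.imwrite('pics/w3b.png',cv2.resize(w['img'],(800,600),interpolation=cv2.INTER_CUBIC))
go(.4833,.1885,.15,80)
```

```text
t 5.33 tcp [0.3904 0.1871 0.231 ] jaw line -99.86 zdir [ 3.e-04 -2.e-04 -1.e+00] j6 2.02
shift cm [ 9.12 -1.73  8.1 ] norm 12.32
turn about tool z deg 0.14 or -179.86
```

View pics/w3b.png

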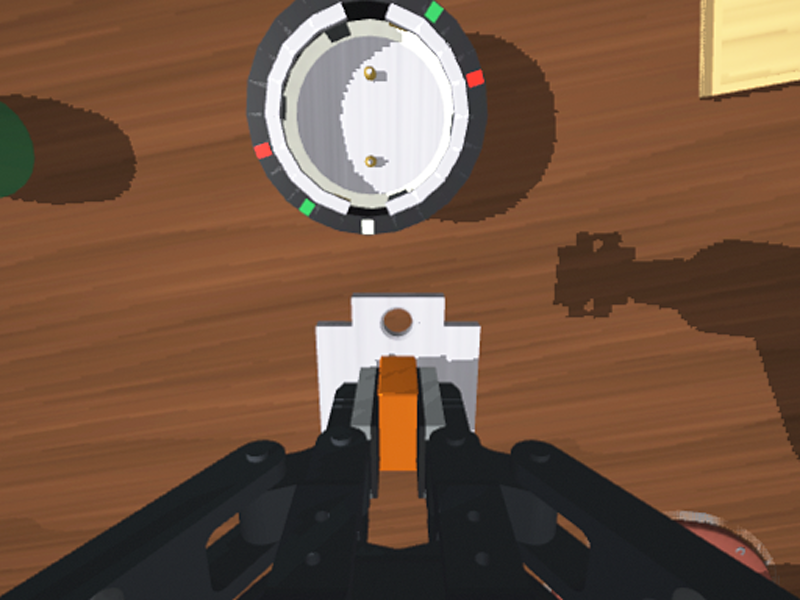

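The pins show at (370,72) and (370,160), green marks at (435,12) and (307,208), red marks at (475,78) and (263,150). The held plate's front hole is at (397,321).

Run:
```python
from h import *
import pickle
w=pickle.load(open('w3.pkl','rb'));im=w['img'];hsv=cv2.cvtColor(im,cv2.COLOR_BGR2HSV)
def comps(lo,hi,box,z,n,mn=4):
    m=cv2.inRange(hsv,lo,hi);k=np.zeros_like(m);k[box[1]:box[3],box[0]:box[2]]=1;m*=k
    N,_,st,c=cv2.connectedComponentsWithStats(m);o=[]
    for i in range(1,N):
        if st[i,4]>=mn: o.append(ray(w,*c[i],z)[:2]);print(n,st[i],(c[i]/.64).round(1),o[-1].round(4))
    return o
def rep(o,n,a):
    d=o[0]-o[1];print(n,'mid',((o[0]+o[1])/2).round(4),'len',np.linalg.norm(d).round(4),'ang',((np.degrees(np.arctan2(d[1],d[0]))+a+90)%180-90).round(2))
g=comps((40,100,80),(80,255,255),(150,0,320,150),.088,'g',15);rep(g,'green',35)
r=comps((0,150,120),(4,255,255),(150,0,320,150),.088,'r',15);rep(r,'red',72)
p=comps((12,80,60),(35,255,255),(228,40,250,110),.061,'pin');
p=comps((0,0,225),(180,30,255),(225,138,245,152),.088,'white')
for v in((370,71),(370,159)):print(ray(w,v[0]*.64,v[1]*.64,.063).round(4))
# held plate hole
s,P,R=pose();print('hole held', ray(w,397*.64,320.5*.64,P[2]-.0243), R.inv().apply(ray(w,397*.64,320.5*.64,P[2]-.0243)-P))
# edge left/right of held plate front tab corners
for u,v in((352,297),(445,297),(317,326),(481,326)):print(R.inv().apply(ray(w,u*.64,v*.64,P[2]-.0243)-P).round(4))
```

```text
g [271   1  13  14 105] [433.1  11.6] [0.5249 0.1464]
g [191 127  11  11  73] [306.6 206.4] [0.4438 0.2282]
green mid [0.4844 0.1873] len 0.1152 ang -10.29
r [298  44  12  12  96] [474.5  77.6] [0.4923 0.1301]
r [163  91  11  11  81] [262.4 150. ] [0.4766 0.2445]
red mid [0.4844 0.1873] len 0.1155 ang -10.18
pin [233  43   8   8  40] [369.2  73.2] [0.5069 0.1829]
pin [234 100   7   7  32] [370.1 160.9] [0.4608 0.1912]
white [232 141   7   9  62] [367.3 226.5] [0.4274 0.1977]
[0.5076 0.1822 0.063 ]
[0.4619 0.1909 0.063 ]
hole held [0.41371017 0.18342594 0.20667967] [ 0.02354564 -0.00035039  0.02430807]
[ 0.0316 -0.0148  0.0243]
[0.0316 0.015  0.0243]
[ 0.0216 -0.0265  0.0243]
[0.0217 0.0271 0.0243]
```

Run:
```python
from h import *
go(.4853,.1871,.13,79.8)
```

```text
t 5.33 tcp [0.3904 0.1871 0.231 ] jaw line -99.86 zdir [ 3.e-04 -2.e-04 -1.e+00] j6 2.02
shift cm [ 9.34 -1.62 10.1 ] norm 13.85
turn about tool z deg 0.34 or -179.66
```

>>> move_arm:
  rows:
    - [3.1,-0.54,0,0,0,0.34,-1]
    - [3.12,-0.54,1.1,0,0,0,-1]
    - [3.12,-0.54,3,0,0,0,-1]
    - [0,0,3,0,0,0,-1]
    - [0,0,3,0,0,0,-1]
    - [0,0,0,0,0,0,-1]
    - [0,0,0,0,0,0,-1]

```text
time: 5.92
tool_pos: [0.4826, 0.1855, 0.1293]
tool_rot: [0.001, 0.996, -0.09, -0.002]
contact_force: [0.0, 0.1, -1.1]
gripper_width: 0.125
grasp_force: 60.1
```

Run:
```python
from h import *
import pickle
w=grab('wrist','w4.png');pickle.dump(w,open('w4.pkl','wb'))
cv2.imwrite('pics/w4b.png',cv2.resize(w['img'],(800,600),interpolation=cv2.INTER_CUBIC))
go(.4853,.1871,.0785,79.8);print(manip.state()['contact_force'])
```

```text
t 5.97 tcp [0.4841 0.1861 0.1318] jaw line -100.35 zdir [-2.e-04 -1.e-04 -1.e+00] j6 1.97
shift cm [ 0.1  -0.12  5.33] norm 5.33
turn about tool z deg -0.15 or 179.85
[ 0.55661609 -0.12545215 -0.66773084]
```

View pics/w4b.png

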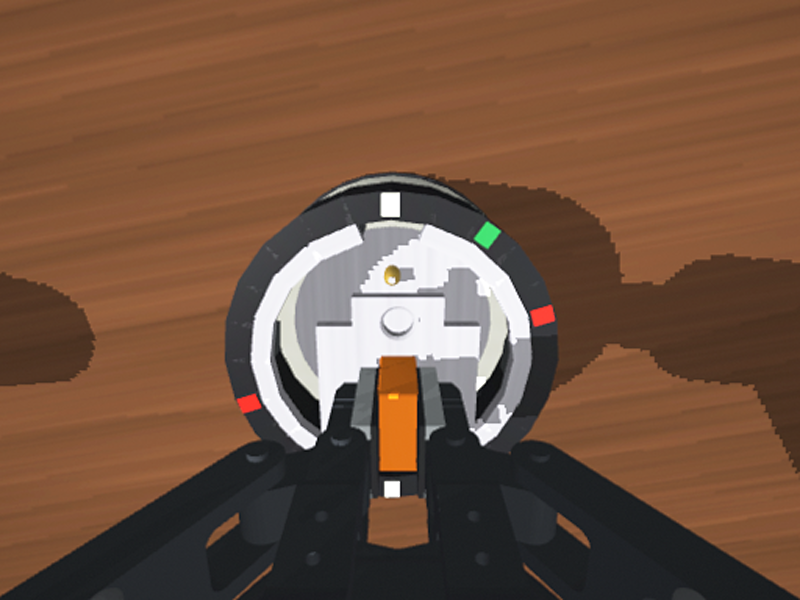

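The front pin shows at (391,274), the white mark at (390,205), red marks at (543,316) and (249,403), and the plate's hole at (397,320).

Run:
```python
from h import *
import pickle
w=pickle.load(open('w4.pkl','rb'));im=w['img'];hsv=cv2.cvtColor(im,cv2.COLOR_BGR2HSV);s,P,R=pose()
def comps(lo,hi,box,z,n,mn=8):
    m=cv2.inRange(hsv,lo,hi);k=np.zeros_like(m);k[box[1]:box[3],box[0]:box[2]]=1;m*=k
    N,_,st,c=cv2.connectedComponentsWithStats(m)
    for i in range(1,N):
        if st[i,4]>=mn: X=ray(w,*c[i],z);print(n,st[i],(c[i]/.64).round(1),X.round(4),'tool',R.inv().apply(X-P).round(4))
comps((0,150,120),(4,255,255),(130,170,370,290),.088,'r')
comps((0,0,225),(180,30,255),(240,120,260,140),.088,'white')
comps((0,0,225),(180,30,255),(244,306,258,320),.088,'white')
comps((12,80,60),(35,255,255),(240,160,262,190),.061,'pin')
print('hole',R.inv().apply(ray(w,397*.64,320.5*.64,P[2]-.0243)-P).round(4))
```

```text
r [339 195  16  14 159] [542.1 315. ] [0.4923 0.1303 0.088 ] tool [0.0181 0.0534 0.0438]
r [152 252  15  12 129] [248.4 402.7] [0.4769 0.2445 0.088 ] tool [-0.0176 -0.0562  0.0438]
white [244 123  12  16 180] [389.9 204.6] [0.5411 0.1771 0.088 ] tool [ 0.0577 -0.0014  0.0438]
white [246 308  10  10 100] [391.4 488.3] [0.4278 0.1978 0.088 ] tool [-0.0575 -0.0014  0.0438]
pin [246 170  10  13  82] [391.4 273.7] [0.5102 0.1826 0.061 ] tool [ 0.0263 -0.0013  0.0708]
hole [0.0234 0.0009 0.0243]
```

>>> move_arm:
  rows:
    - [0,0,1.8,0,0,0,-1]
    - [0,0,1.7,0,0,0,-1]
    - [0,0,0,0,0,0,-1]
    - [0,0,0,0,0,0,-1]
    - [0,0,0,0,0,0,-1]
    - [0,0,0,0,0,0,-1]

```text
time: 6.47
tool_pos: [0.4852, 0.1871, 0.0988]
tool_rot: [-0.001, 0.996, -0.09, 0.002]
contact_force: [0.3, -0.6, -0.7]
gripper_width: 0.124
grasp_force: 60.2
```

Run:
```python
from h import *
go(.4854,.1872,.0785,79.8);print(manip.state()['contact_force'])
w=grab('wrist');import pickle;pickle.dump(w,open('w5.pkl','wb'))
s,P,R=pose();cv2.imwrite('pics/w5.png',w['img'][150:300,180:330].repeat(4,0).repeat(4,1))
print(R.inv().apply(ray(w,397*.64,320.5*.64,P[2]-.0243)-P).round(4))
```

```text
t 6.47 tcp [0.4852 0.1871 0.0988] jaw line -100.31 zdir [ 4.1e-03  9.0e-04 -1.0e+00] j6 1.98
shift cm [ 0.01 -0.01  2.03] norm 2.03
turn about tool z deg -0.11 or 179.89
[ 0.28391066 -0.63508149 -0.66836631]
[ 0.024  -0.      0.0244]
```

View pics/w5.png

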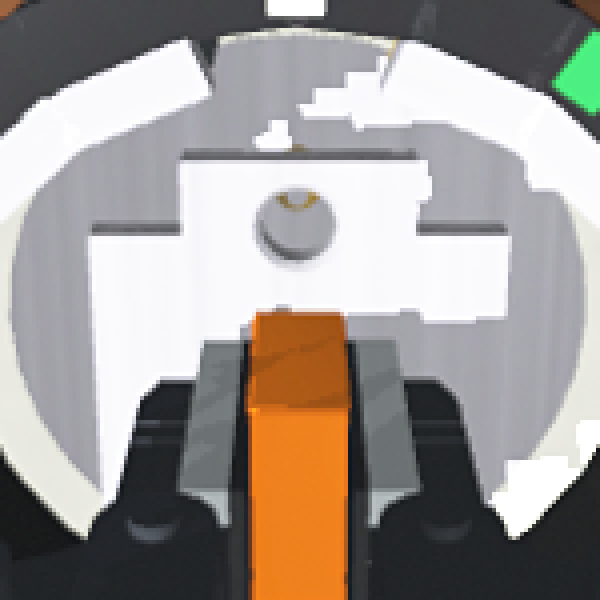

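Through the hole (297,225) the pin top appears at (298,200), centred sideways. I'll lower gently.

>>> move_arm:
  rows:
    - [0,0,0.4,0,0,0,-1]
    - [0,0,0.3,0,0,0,-1]
    - [0,0,0.2,0,0,0,-1]
    - [0,0,0.2,0,0,0,-1]
    - [0,0,0,0,0,0,-1]
    - [0,0,0,0,0,0,-1]

```text
time: 7.02
tool_pos: [0.484, 0.1869, 0.0851]
tool_rot: [-0.0, 0.996, -0.09, 0.0]
contact_force: [3.6, 0.9, -2.7]
gripper_width: 0.122
grasp_force: 60.1
```

>>> move_arm:
  rows:
    - [0,0,0.2,0,0,0,-1]
    - [0,0,0.2,0,0,0,-1]
    - [0,0,0.15,0,0,0,-1]
    - [0,0,0.1,0,0,0,-1]
    - [0,0,0,0,0,0,-1]
    - [0,0,0,0,0,0,-1]
    - [0,0,0,0,0,0,-1]

```text
time: 7.6
tool_pos: [0.4841, 0.1869, 0.0793]
tool_rot: [-0.0, 0.996, -0.09, 0.0]
contact_force: [1.3, 1.1, 3.5]
gripper_width: 0.125
grasp_force: 60.8
```

>>> move_arm:
  rows:
    - [0,0,0.03,0,0,0,-1]
    - [0,0,0,0,0,0,-0.45]
    - [0,0,0,0,0,0,-0.45]
    - [0,0,0,0,0,0,-0.45]
    - [0,0,0,0,0,0,-0.45]
    - [0,0,0,0,0,0,-0.45]
    - [0,0,-0.3,0,0,0,-0.45]
    - [0,0,-1.5,0,0,0,-0.45]
    - [0,0,-3,0,0,0,-0.45]
    - [0,0,-3,0,0,0,-0.45]
    - [0,0,-3,0,0,0,-0.45]
    - [0,0,-3,0,0,0,-0.45]
    - [-2.5,0,-3,0,0,0,-0.45]
    - [-2.5,0,0,0,0,0,-0.45]
    - [-2.5,0,0,0,0,0,-0.45]
    - [0,0,0,0,0,0,-0.45]
    - [0,0,0,0,0,0,0.5]
    - [0,0,0,0,0,0,0.5]

```text
time: 9.1
tool_pos: [0.4101, 0.2002, 0.2465]
tool_rot: [0.0, 0.996, -0.09, 0.0]
contact_force: [0.6, 0.3, -0.6]
gripper_width: 0.544
grasp_force: 0.0
```

Run:
```python
from h import *
w=grab('wrist');import pickle;pickle.dump(w,open('w6.pkl','wb'))
im=w['img'][:200,120:320];cv2.imwrite('pics/w6.png',cv2.resize(im,(600,600),interpolation=cv2.INTER_CUBIC))
go(.5428,-.2339,.2,99.6)
```

```text
t 9.15 tcp [0.4103 0.2001 0.2463] jaw line -100.34 zdir [-0.e+00 -2.e-04 -1.e+00] j6 2.04
shift cm [20.82 40.32  4.64] norm 45.61
turn about tool z deg -19.94 or 160.06
```

View pics/w6.png

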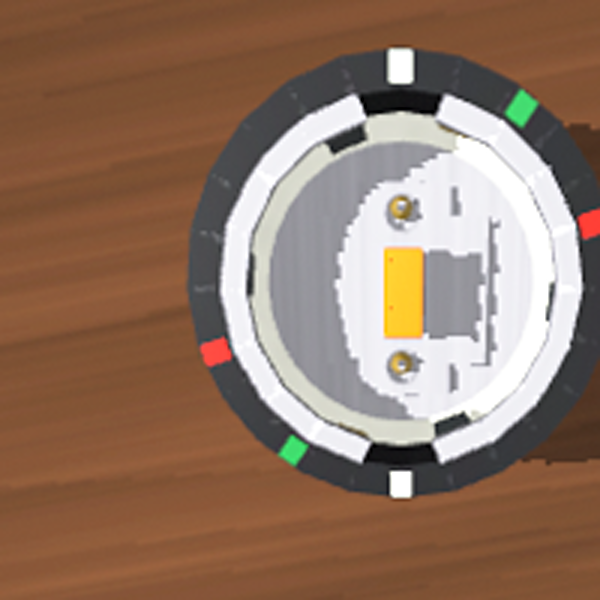

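The plate sits flush with both pins, at (400,209) and (402,365), through its holes. Next is the lid.

>>> move_arm:
  rows:
    - [1.49,2.88,0,0,0,0,0.6]
    - [1.49,2.88,0,0,0,0,0.6]
    - [1.49,2.88,0,0,0,0,0.6]
    - [1.49,2.88,0,0,0,0,0.6]
    - [1.49,2.88,0,0,0,0,0.6]
    - [1.49,2.88,0,0,0,0,0.6]
    - [1.49,2.88,0,0,0,0,0.6]
    - [1.49,2.88,0,0,0,0,0.6]
    - [1.49,2.88,0,0,0,0,0.6]
    - [1.49,2.88,0,0,0,0,0.6]
    - [1.49,2.88,0,0,0,0,0.6]
    - [1.49,2.88,0,0,0,0,0.6]
    - [1.49,2.88,0,0,0,0,0.6]
    - [1.49,2.88,0,0,0,0,0.6]
    - [0,0,3,0,0,-6.65,0.6]
    - [0,0,3,0,0,-6.65,0.6]
    - [0,0,2,0,0,-6.65,0.6]
    - [0,0,0,0,0,0,0.6]
    - [0,0,0,0,0,0,0.6]
    - [0,0,0,0,0,0,0.6]

```text
time: 10.82
tool_pos: [0.5437, -0.2346, 0.1677]
tool_rot: [0.0, 0.997, 0.083, 0.001]
contact_force: [0.7, 0.6, 0.2]
gripper_width: 0.801
grasp_force: 0.0
```

Run:
```python
from h import *
w=grab('wrist','w7.png');import pickle;pickle.dump(w,open('w7.pkl','wb'))
go(.5428,-.2339,.1,99.6)
hsv=cv2.cvtColor(w['img'],cv2.COLOR_BGR2HSV)
m=cv2.inRange(hsv,(100,100,150),(125,255,255))
for c in cv2.findContours(m,0,2)[0]:
    if cv2.contourArea(c)>200:
        g=np.array([ray(w,*p[0],.063)[:2] for p in c],np.float32);print('blue px',cv2.minAreaRect(c),'mm',cv2.minAreaRect(g*1000))
m=cv2.inRange(hsv,(0,0,225),(180,25,255))
for c in cv2.findContours(m,0,2)[0]:
    if cv2.contourArea(c)>15:
        g=np.array([ray(w,*p[0],.035)[:2] for p in c],np.float32);print('white',cv2.boundingRect(c),'mm',cv2.minAreaRect(g*1000))
print(proj(w,[.5428,-.2339,.063]),proj(w,[.5428,-.2339,.035]))
```

```text
t 10.87 tcp [ 0.5441 -0.2346  0.1686] jaw line -80.49 zdir [ 0.0028 -0.0017 -1.    ] j6 0.87
shift cm [-0.13 -0.11  6.86] norm 6.86
turn about tool z deg -0.09 or 179.91
blue px ((194.01023864746094, 343.77740478515625), (13.241693496704102, 30.704177856445312), 24.443954467773438) mm ((394.19073486328125, -203.61611938476562), (12.301315307617188, 34.65426254272461), 76.55323028564453)
blue px ((487.5, 218.0), (49.99999237060547, 46.99999237060547), 90.0) mm ((553.7401123046875, -422.6689758300781), (41.7650146484375, 37.29790496826172), 23.752403259277344)
blue px ((253.0, 197.0), (70.0, 16.0), 90.0) mm ((543.1845703125, -234.06536865234375), (57.781227111816406, 12.902230262756348), 9.419413566589355)
white (205, 294, 10, 17) mm ((419.7996520996094, -210.9348907470703), (4.82371711730957, 19.123619079589844), 76.62266540527344)
white (351, 284, 13, 9) mm ((459.2952575683594, -349.92950439453125), (9.053326606750488, 10.808311462402344), 9.393064498901367)
white (192, 126, 123, 118) mm ((542.7904663085938, -234.14105224609375), (105.8709945678711, 106.23677825927734), 53.256221771240234)
[252.69575203 198.70643901] [252.78862759 188.05455612]
```

>>> move_arm:
  rows:
    - [-0.1,-0.06,3,0,0,0,0]
    - [0,0,3,0,0,0,-0.2]
    - [0,0,2.5,0,0,0,-0.3]
    - [0,0,1.6,0,0,0,-0.3]
    - [0,0,1,0,0,0,-0.3]
    - [0,0,0,0,0,0,-0.3]
    - [0,0,0,0,0,0,-0.3]
    - [0,0,0,0,0,0,-1]
    - [0,0,0,0,0,0,-1]
    - [0,0,0,0,0,0,-1]
    - [0,0,0,0,0,0,-1]
    - [0,0,0,0,0,0,-1]
    - [0,0,0,0,0,0,-1]
    - [0,0,0,0,0,0,-1]

```text
time: 12.03
tool_pos: [0.5434, -0.2343, 0.058]
tool_rot: [0.001, 0.996, 0.084, 0.002]
contact_force: [-0.5, -0.2, 6.9]
gripper_width: 0.151
grasp_force: 61.9
```

Run:
```python
from h import *
go(.543,-.2341,.0575,99.5);go(.43,.197,.29,79.8);print(manip.state()['contact_force'])
```

```text
t 12.03 tcp [ 0.5434 -0.2343  0.058 ] jaw line -80.38 zdir [ 0.0038 -0.0021 -1.    ] j6 0.87
shift cm [-0.04 -0.03  0.05] norm 0.07
turn about tool z deg 0.12 or -179.88
t 12.03 tcp [ 0.5434 -0.2343  0.058 ] jaw line -80.38 zdir [ 0.0038 -0.0021 -1.    ] j6 0.87
shift cm [ -3.9  -44.35 -23.33] norm 50.27
turn about tool z deg 19.82 or -160.18
[-0.45401189 -0.18074768  6.91905579]
```

>>> move_arm:
  rows:
    - [0,0,-1.5,0,0,0,-1]
    - [0,0,-2.7,0,0,0,-1]
    - [0,0,-2.7,0,0,0,-1]
    - [0,0,-2.7,0,0,0,-1]
    - [0.09,-3.04,-2.3,0,0,0,-1]
    - [0.09,-3.04,-2.3,0,0,0,-1]
    - [0.09,-3.04,0,0,0,0,-1]
    - [0.09,-3.04,0,0,0,0,-1]
    - [0.09,-3.04,0,0,0,0,-1]
    - [0.09,-3.04,0,0,0,0,-1]
    - [0.09,-3.04,0,0,0,0,-1]
    - [0.09,-3.04,0,0,0,0,-1]
    - [0.09,-3.04,0,0,0,0,-1]
    - [0.09,-3.04,0,0,0,0,-1]
    - [0.09,-3.04,0,0,0,0,-1]
    - [0.09,-3.04,0,0,0,0,-1]
    - [0.09,-3.04,0,0,0,0,-1]
    - [0.09,-3.04,0,0,0,0,-1]
    - [0,0,0,0,0,6.62,-1]
    - [0,0,0,0,0,6.62,-1]

```text
time: 13.7
tool_pos: [0.482, 0.1899, 0.197]
tool_rot: [0.0, 0.999, -0.033, -0.0]
contact_force: [0.3, 0.0, -2.1]
gripper_width: 0.147
grasp_force: 60.8
```

>>> move_arm:
  rows:
    - [0,0,0,0,0,6.62,-1]
    - [0,0,0,0,0,0,-1]
    - [0,0,0,0,0,0,-1]
    - [0,0,0,0,0,0,-1]
    - [0,0,0,0,0,0,-1]

```text
time: 14.12
tool_pos: [0.4829, 0.1881, 0.1974]
tool_rot: [0.0, 0.996, -0.089, -0.0]
contact_force: [-0.4, -0.3, -1.5]
gripper_width: 0.151
grasp_force: 60.8
```

Run:
```python
from h import *
import pickle
w=pickle.load(open('w6.pkl','rb'));hsv=cv2.cvtColor(w['img'],cv2.COLOR_BGR2HSV)
def comps(w,lo,hi,box,z,n,mn=8):
    hsv=cv2.cvtColor(w['img'],cv2.COLOR_BGR2HSV)
    m=cv2.inRange(hsv,lo,hi);k=np.zeros_like(m);k[box[1]:box[3],box[0]:box[2]]=1;m*=k
    N,_,st,c=cv2.connectedComponentsWithStats(m)
    for i in range(1,N):
        if st[i,4]>=mn: print(n,st[i],ray(w,*c[i],z).round(4))
comps(w,(40,100,80),(80,255,255),(150,0,320,200),.088,'g')
comps(w,(0,150,120),(4,255,255),(150,0,330,200),.088,'r')
go(.4849,.1873,.117,79.75);print(manip.state()['contact_force'])
w=grab('wrist');pickle.dump(w,open('w8.pkl','wb'));cv2.imwrite('pics/w8.png',cv2.resize(w['img'],(800,600),interpolation=cv2.INTER_CUBIC))
```

```text
g [288  30  11  13  88] [0.5249 0.1464 0.088 ]
g [213 145  10  10  65] [0.4439 0.2283 0.088 ]
r [313  69  10  11  80] [0.4921 0.1301 0.088 ]
r [187 113  10   9  71] [0.4766 0.2446 0.088 ]
t 14.12 tcp [0.4829 0.1881 0.1974] jaw line -100.16 zdir [-2.e-04 -0.e+00 -1.e+00] j6 1.98
shift cm [0.21 0.05 8.04] norm 8.04
turn about tool z deg 0.09 or -179.91
[-0.38372973 -0.28915498 -1.4764551 ]
```

View pics/w8.png

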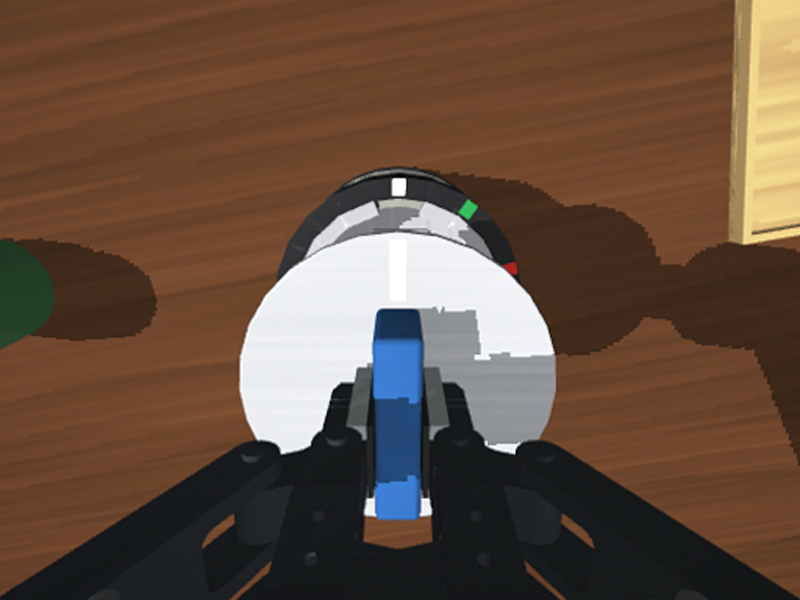

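The held lid's front edge is at (398,232) and its sides at x=240 and 556. Its stripe (398,270) lines up with the collar's white mark (399,187).

Run:
```python
from h import *
import pickle
from scipy.optimize import least_squares
w=pickle.load(open('w8.pkl','rb'));s,P,R=pose();hsv=cv2.cvtColor(w['img'],cv2.COLOR_BGR2HSV)
m=cv2.inRange(hsv,(0,0,110),(180,40,255));m[:148]=0
c=max(cv2.findContours(m,0,1)[0],key=cv2.contourArea)[:,0]
g=np.array([R.inv().apply(ray(w,*p,P[2]-.023)-P)[:2] for p in c if p[1]<280])
r=np.hypot(g[:,0],g[:,1]);g=g[(r>.05)&(r<.058)]
f=least_squares(lambda q:np.hypot(g[:,0]-q[0],g[:,1]-q[1])-q[2],[0,0,.054],loss='soft_l1',f_scale=.0005);print(len(g),f.x.round(4),np.ptp(g,0))
st=[R.inv().apply(ray(w,u*.64,v*.64,P[2]-.023)-P)[:2] for u,v in((398.5,242),(398,300))];print(st)
for u,v,in((399,187),):print(ray(w,u*.64,v*.64,.088))
print(R.as_matrix().round(3))
go(.4847,.1873,.117,79.75)
```

```text
376 [0.0008 0.     0.053 ] [0.07203796 0.10685969]
[array([0.04999664, 0.0004805 ]), array([0.03131623, 0.0003423 ])]
[0.54095896 0.17671934 0.088     ]
[[ 0.984 -0.177 -0.   ]
 [-0.177 -0.984  0.   ]
 [-0.    -0.    -1.   ]]
t 14.17 tcp [0.483  0.1881 0.1974] jaw line -100.18 zdir [-0.  0. -1.] j6 1.98
shift cm [0.18 0.05 8.04] norm 8.05
turn about tool z deg 0.07 or -179.93
```

>>> move_arm:
  rows:
    - [0.14,0.05,2,0,0,0,-1]
    - [0,0,2.2,0,0,0,-1]
    - [0,0,1.5,0,0,0,-1]
    - [0,0,0,0,0,0,-1]
    - [0,0,0,0,0,0,-1]
    - [0,0,0.5,0,0,0,-1]
    - [0,0,0.4,0,0,0,-1]
    - [0,0,0.3,0,0,0,-1]
    - [0,0,0,0,0,0,-1]
    - [0,0,0,0,0,0,-1]

```text
time: 15.0
tool_pos: [0.4844, 0.1876, 0.1286]
tool_rot: [-0.0, 0.996, -0.089, 0.0]
contact_force: [0.5, -0.3, -1.2]
gripper_width: 0.147
grasp_force: 60.8
```

>>> move_arm:
  rows:
    - [0,0,0.4,0,0,0,-1]
    - [0,0,0.4,0,0,0,-1]
    - [0,0,0.2,0,0,0,-1]
    - [0,0,0.1,0,0,0,-1]
    - [0,0,0,0,0,0,-1]
    - [0,0,0,0,0,0,-1]
    - [0,0,0,0,0,0,-1]

```text
time: 15.58
tool_pos: [0.4844, 0.1876, 0.1174]
tool_rot: [-0.0, 0.996, -0.089, 0.0]
contact_force: [0.2, 0.2, -1.5]
gripper_width: 0.149
grasp_force: 60.9
```

>>> move_arm:
  rows:
    - [0,0,0.05,0,0,0,-1]
    - [0,0,0.03,0,0,0,-1]
    - [0,0,0,0,0,0,-1]
    - [0,0,0,0,0,0,-1]

```text
time: 15.92
tool_pos: [0.4844, 0.1877, 0.117]
tool_rot: [-0.0, 0.996, -0.089, 0.0]
contact_force: [-1.6, 0.7, 1.7]
gripper_width: 0.152
grasp_force: 61.2
```

Run:
```python
from h import *
go(.4844,.1875,.117,45.75);s=manip.state();print(s['contact_force'],s['ft_torque'])
```

```text
t 15.92 tcp [0.4844 0.1877 0.117 ] jaw line -100.23 zdir [ 3.e-04  1.e-04 -1.e+00] j6 1.98
shift cm [-0.    0.02  0.  ] norm 0.02
turn about tool z deg 34.02 or -145.98
[-1.6060589   0.73358718  1.65366875] [-0.05094935  0.21020868 -0.01818796]
```

>>> move_arm:
  rows:
    - [0,0,0,0,0,2,-1]
    - [0,0,0,0,0,3,-1]
    - [0,0,0,0,0,3,-1]
    - [0,0,0,0,0,3,-1]
    - [0,0,0,0,0,3,-1]
    - [0,0,0,0,0,3,-1]
    - [0,0,0,0,0,3,-1]
    - [0,0,0,0,0,3,-1]
    - [0,0,0,0,0,0,-1]
    - [0,0,0,0,0,0,-1]

```text
time: 16.75
tool_pos: [0.4847, 0.1873, 0.117]
tool_rot: [0.0, 0.958, -0.285, 0.001]
contact_force: [-0.3, -1.5, 2.1]
gripper_width: 0.154
grasp_force: 61.3
```

Run:
```python
from h import *
go(.4844,.1875,.117,45.75);s=manip.state();print(s['contact_force'],s['ft_torque'],s['gripper_width'])
```

```text
t 16.75 tcp [0.4847 0.1873 0.117 ] jaw line -123.15 zdir [ 9.e-04 -8.e-04 -1.e+00] j6 2.38
shift cm [-0.03 -0.    0.  ] norm 0.03
turn about tool z deg 11.1 or -168.9
[-0.25728028 -1.53282494  2.09172736] [-0.45569184 -0.03692959  0.1568017 ] 0.1540490155684921
```

Torque of 0.157 N m matches the spring at 23°, so the ring is moving with the lid. I'll continue to about 35°.

>>> move_arm:
  rows:
    - [0,0,0,0,0,2.5,-1]
    - [0,0,0,0,0,2.5,-1]
    - [0,0,0,0,0,2.5,-1]
    - [0,0,0,0,0,2.5,-1]
    - [0,0,0,0,0,1.5,-1]
    - [0,0,0,0,0,0,-1]
    - [0,0,0,0,0,0,-1]
    - [0,0,0,0,0,0,-1]
    - [0,0,0,0,0,0,-1]

```text
time: 17.5
tool_pos: [0.4846, 0.1872, 0.117]
tool_rot: [0.0, 0.925, -0.38, 0.0]
contact_force: [0.4, -5.0, 3.3]
gripper_width: 0.152
grasp_force: 61.6
```

Run:
```python
from h import *
go(.4844,.1875,.117,45.75);s=manip.state();print(s['contact_force'],s['ft_torque'],s['gripper_width'],s['grasp_force'])
w=grab('wrist');cv2.imwrite('pics/w9.png',cv2.resize(w['img'],(800,600),interpolation=cv2.INTER_CUBIC))
```

```text
t 17.5 tcp [0.4846 0.1872 0.117 ] jaw line -134.68 zdir [ 7.e-04 -8.e-04 -1.e+00] j6 2.58
shift cm [-0.03 -0.    0.  ] norm 0.03
turn about tool z deg -0.43 or 179.57
[ 0.37478847 -4.97051328  3.26206492] [-0.79400537  0.05932657  0.11806182] 0.1518846863542512 61.56617045402527
```

View pics/w9.png

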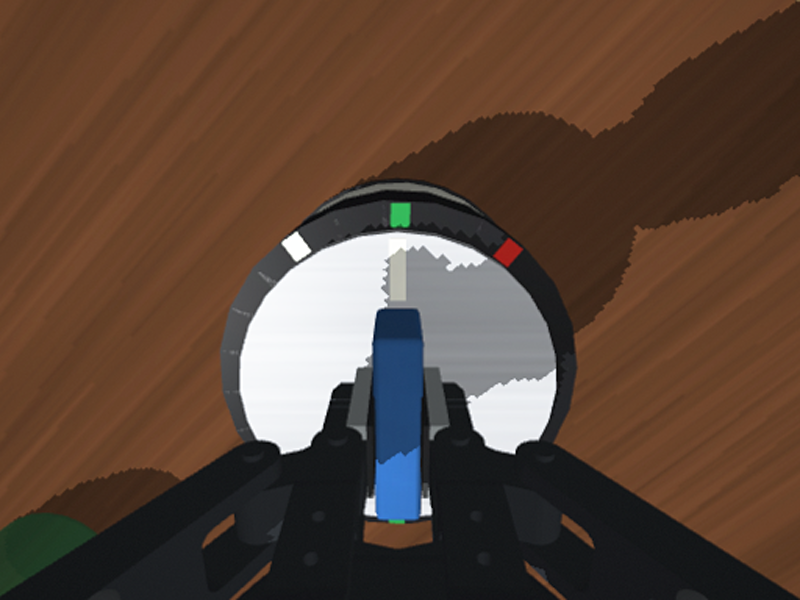

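The lid's stripe (398,270) is on the green mark (400,214), with the lid seated and held. I'm handing in.

```bash
python3 -c "
from plant import manip;print(manip.job_done())"
```

```text
the job is handed in; nothing more can be done
None
```

I handed the job in at 17.5 s: the plate looked flush over both pins and released, and the lid is seated, twisted to the green pulse marks (about 34.5° by the wrist reading) and still gripped at about 61 N; the hand-in returned no verdict.

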